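# Finish the criss-cross pile of press weights

### The job

Take the jar lid off the weight it lies on and set it flat on the cork mat. Finish the pile of tapered press weights with the two from the sloping rack: lay one centrally across the top of the pile, at right angles to the weights below, then lay the other on it end for end, thick end over thin end, ends and sides flush, so that the top is level again. Do not shift the pile below, the round weight in the rack, the glass dish or the cup.

Things in the scene. Friction and masses are not known exactly. Their poses are not given: they have to be found in the camera images.
- weight_a_centre (a point): centre of a white stoneware press weight, a bar 110 long, 40 wide, 24 thick at one end rising evenly to 40 at the other, sides parallel, 0.3 kg. It lies flat face down in the sloping rack, thick end downhill, under the lid. Point half-way along, 16 above the flat face; x along the flat face to the thick end, y across, z from flat to sloping face
- weight_a_thick (a point): middle of the 40 mm high thick end face of the same weight (weight_a)
- weight_a_thin (a point): middle of the 24 mm high thin end face of the same weight (weight_a)
- weight_b_centre (a point): centre of a white stoneware press weight, a bar 110 long, 40 wide, 24 thick at one end rising evenly to 40 at the other, sides parallel, 0.3 kg. It lies flat face down in the sloping rack, thick end uphill. Point half-way along, 16 above the flat face; x along the flat face to the thick end, y across, z from flat to sloping face
- weight_b_thick (a point): middle of the 40 mm high thick end face of the same weight (weight_b)
- weight_b_thin (a point): middle of the 24 mm high thin end face of the same weight (weight_b)
- pile_low_centre (a point): centre of the lowest weight of the begun pile, the same shape as the two in the rack, lying flat face down on the board. Point half-way along, 16 above the flat face; x along the flat face to the thick end, y across, z from flat to sloping face
- pile_high_centre (a point): centre of the second weight of the pile, same shape, lying flat face down on the first end for end, thick over thin, so that the pair's top is level, 64 mm above the board and 76 mm above the bench. Point half-way along, 16 above the flat face; x along the flat face to the thick end, y across, z from flat to sloping face
- lid_centre (a point): yellow jar lid, a disc 58 across and 15 high, 30 g, lying on weight_a; this point is half-way up on its axis, z along the axis, upwards
- mat_centre (a point): middle of the top of a square cork mat, 90 by 90, 3 thick, fixed on the bench, with nothing on it
- rack: fixed steel drain rack: a plate 135 long and 250 wide, rising at 26 degrees along the rack's +x, away from the robot, with a lip 12 high at its lower edge. Three lanes 85 apart (along y) hold two tapered weights and a round one, in any order. Origin on the bench under the plate's middle, whose upper face is 48 high there
- board: fixed wooden board, 130 by 130, 12 thick, under the pile; origin at the middle of its underside
- round_weight: round white stoneware weight, 56 across, 22 thick, in the third lane of the rack; not needed; origin at the middle of its underside
- dish: shallow glass dish, 84 across, 15 high, standing or lying on the bench; not needed; origin on its underside
- cup: white cup, 60 across, 50 high, standing or lying on the bench; not needed; origin on its underside
Mind the look-alikes: they are no part of the job. Leave any green look-alike of the part that bears pile_low_centre alone.

How it is judged:
By the outcome, as a careful person would: the job done as asked, in the order asked, and still so for the second after the job is handed in, with the robot touching nothing.
It also fails if it takes over 66 s, if anything falls off the work surface, if the arm or the gripper's body presses on something with over 40 N, if the wrist force passes 120 N, or if a joint passes its speed limit or range.

### The arm

A 6-joint arm with a two-finger parallel gripper is mounted at the origin on the work surface. World frame = base frame: x ahead of the robot, y to its left, z up, the work surface at z = 0. Lengths are in m, angles in rad, forces in N, time in s.
With the tool pointing down it reaches from about 0.375 to 0.9 m from the base axis. Payload 3.1 kg.
Tool frame: the origin (TCP) lies midway between the tips of the shut fingers; the grasp point (between the pads) lies 19 mm behind it; x points along the fingers, z is the direction in which the jaws open and shut, and the axes are right-handed (so a half turn about x gives the same grasp; the last joint's range is limited). The gripper opens to 85 mm and grips with 20 to 120 N. Pads are 22 mm wide; open, the fingers measure 114 mm over their backs; the gripper's body (76 mm by 85 mm) begins 54 mm behind the grasp point. The pads swing forward as they close: fully open they stand 13 mm farther back than shut.
Start: joints at [-1.302, 0.527, 1.433, -0, 1.181, -0.178], TCP at [0.271, -0.563, 0.231] pointing down, gripper open.
Joint ranges: [-3.08, 3.08], [-0.75, 2.2], [0.22, 2.44], [-1.43, 4.57], [0, 2.65], [-2.85, 2.85]. Speed limits (rad/s): [2.79, 2.79, 3.14, 3.14, 3.14, 3.14].

### API

Orientations are given as a unit quaternion [x, y, z, w].
In Python, from station import status, snapshot, camera_params, ticket gives the robot as it stands.
- The arm moves only by the tool arm_command, never from a script. Its argument "series" is a list that holds one entry, the list of rows, each a list of 4 numbers: the shift along the tool's x, y, z in mm, then the turn about the tool's x in rad. A call has 1 to 10 rows; each row shifts and turns the commanded pose from where the row before left it, along the tool's axes as they then stand; what a row does not reach is not made up. A row lasts 1/10 s, in which the tool goes at most 50 mm and 8.59 degrees, less where a joint would pass 70% of its speed; a pose out of reach is approached as far as the arm can. A call is refused whole if a number of a shift passes 50 or a number of a turn 0.15, either way. A call with a gripper value outside its range is refused whole. "jaw" is the opening in per cent of the stroke, from 0 (shut) to 100 (fully open), set as the call begins (left out, the last holds). The fingers move at their own pace and stop on an object; "force" is the grip in N (left out, the last holds). Time passes only in rows, so rows that do not move let the fingers close. It gives the time, the measured TCP pose, the force and the opening at its end, in the units of the state.
- status.sense(): the state, without advancing time (a new reading comes with each control period).
- snapshot(name): name is "side" or "top" or "wrist"; returns the picture (400x640x3 uint8, red, green, blue); there is no depth.
- camera_params(name): a dict with "fovy" (degrees; the focal length in pixels is half the picture's height over the tangent of half this angle, whatever the lens; pixels are square), "cx", "cy" (the principal point, pixels), "extrinsics" (4x4, takes a point from camera to world coordinates); the wrist camera has in their place "mount" (4x4, takes a point from camera to tool coordinates, whose origin is the TCP and whose axes are the tool frame's). Camera axes: x right, y down, z forward; pixel columns grow to the right and rows downward; lengths in m; the calibration is good to about 2 mm. A picture is of the moment at which its call begins: read the wrist's pose just before it. camera_params takes no time and is no camera call.
- ticket.sign_off(): hands the job in, once; it reports no verdict.
The state is a dict: "t": time; "q": joint angles; "qd": joint speeds; "tau": joint torques, N m; "tcp_pos": TCP position; "tool_rot": TCP orientation; "force": force on the tool from outside, world axes, zero at the start; "ft_torque": the same for the moment, N m; "finger_gap": opening from 0.0 (shut) to 1.0 (fully open).
Only numpy, scipy, OpenCV 4.12 (cv2) and the standard library are available. Lean on these libraries where they do the work, as an engineer would, in place of code of your own. Each camera call takes 0.05 s, during which the arm holds its last target. There are 200 camera calls.

## Working session

There is one attempt and no reset: what is moved stays moved. The work goes in short steps, Python scripts to look and compute and a tool call to move; the robot and the scene stay as the last step left them, time stands still between calls to the robot, and variables do not carry over. Pictures are saved under pics/ and viewed, about 8 in all and at most 12, crops included, and the job is handed in when it is done.

Besides the shell and the picture viewer there is one more tool, called after "Call:" by a JSON object that holds its "name" and its "arguments", one argument or row to a line. arm_command: Moves the arm, as the interface text tells. Its arguments: {"type":"object","properties":{"series":{"type":"array"},"jaw":{"type":"number"},"force":{"type":"number"}},"required":["series"]}

```bash
ls; mkdir -p pics; python3 - <<'E'
from station import status, snapshot, camera_params
import cv2,numpy as np
for n in("side","top","wrist"):
    p=camera_params(n);print(n,{k:(np.round(v,4).tolist() if k in("extrinsics","mount") else v) for k,v in p.items()})
    im=snapshot(n);cv2.imwrite(f"pics/{n}0.png",im[:,:,::-1])
print(status.sense())
E
```

```text
pics
side {'fovy': 52.06724804487738, 'cx': 325.34164651509195, 'cy': 194.03171063320198, 'extrinsics': [[0.9722, -0.1503, 0.1793, 0.4093], [-0.2326, -0.5392, 0.8094, -0.8301], [-0.025, -0.8287, -0.5592, 0.601], [0.0, 0.0, 0.0, 1.0]]}
top {'fovy': 56.34473372321434, 'cx': 313.5776074022344, 'cy': 203.00667876567357, 'extrinsics': [[-0.0238, -0.991, 0.132, 0.4037], [-0.999, 0.0285, 0.0338, -0.0752], [-0.0372, -0.1311, -0.9907, 1.1806], [0.0, 0.0, 0.0, 1.0]]}
wrist {'fovy': 59.14180885431851, 'cx': 323.3535477162234, 'cy': 201.45359894303147, 'mount': [[-0.0007, -0.281, 0.9597, -0.1422], [0.0008, -0.9597, -0.281, 0.0718], [1.0, 0.0005, 0.0009, -0.0003], [0.0, 0.0, 0.0, 1.0]]}
{'t': 0.15, 'q': array([-1.30150302e+00,  5.28249183e-01,  1.43359833e+00,  2.05830641e-05,
        1.18136948e+00, -1.78496438e-01]), 'qd': array([ 0.00069178, -0.00494913, -0.00334673,  0.00152162,  0.0015679 ,
        0.00077917]), 'tau': array([ 3.19049668e-04, -4.42745626e+01, -1.78275651e+01, -3.13869505e-04,
        5.58772765e-03,  1.14865651e-05]), 'tcp_pos': array([ 0.27049885, -0.56284169,  0.23056359]), 'tool_rot': array([ 0.37689999,  0.5989524 , -0.37611557,  0.59811328]), 'force': array([0.59334347, 0.14141288, 0.10051219]), 'ft_torque': array([-0.0304888 , -0.01158081,  0.02088506]), 'finger_gap': 0.9968290402661414}
```

View pics/top0.png

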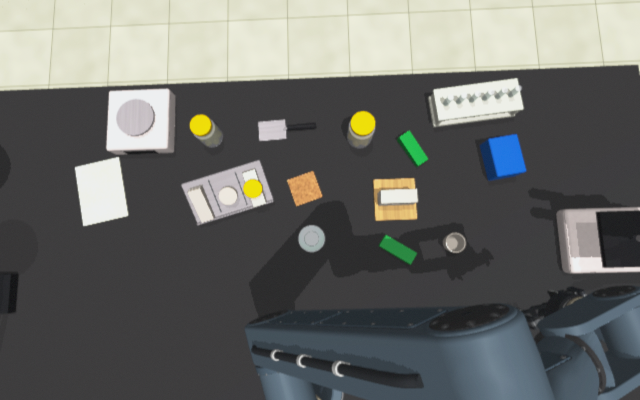

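View pics/side0.png

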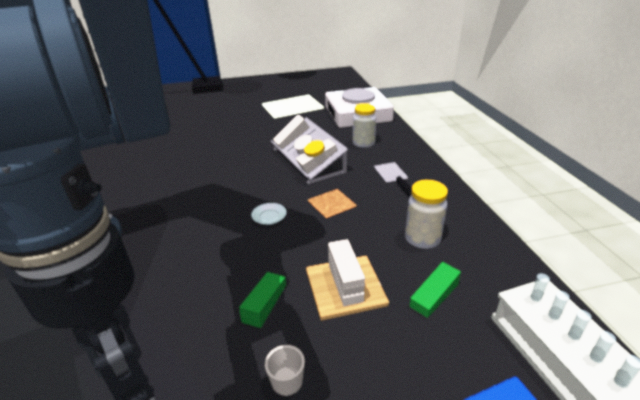

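Candidates: the lid is the yellow disc at top-view (253,188), lying on a rack weight; the other yellow discs at (202,126) and (362,122) are the tops of jars. The white tapered weights are in the rack at (255,185), under the lid, and at (201,205). The white disc at (228,197) is the round weight. The pile is the white one at (398,196) on the board; the green blocks at (413,148) and (398,250) are look-alikes, so leave them alone. The mat is at (305,188).

```bash
cat > h.py <<'E'
from station import status, snapshot, camera_params
import cv2, numpy as np
from scipy.spatial.transform import Rotation as R
def cam(n, st=None):
    p=camera_params(n); f=200/np.tan(np.radians(p["fovy"]/2))
    if n=="wrist":
        st=st or status.sense(); T=np.eye(4); T[:3,:3]=R.from_quat(st["tool_rot"]).as_matrix(); T[:3,3]=st["tcp_pos"]; E=T@np.array(p["mount"])
    else: E=np.array(p["extrinsics"])
    return f,p["cx"],p["cy"],E
def ray(c,u,v):
    f,cx,cy,E=c; d=E[:3,:3]@np.array([(u-cx)/f,(v-cy)/f,1]); return E[:3,3],d
def onplane(c,u,v,z=0,p0=None,n=None):
    o,d=ray(c,u,v); n=np.array([0,0,1.]) if n is None else n; p0=np.array([0,0,z]) if p0 is None else p0
    return o+d*((p0-o)@n/(d@n))
def proj(c,P):
    f,cx,cy,E=c; q=E[:3,:3].T@(np.asarray(P)-E[:3,3]); return np.array([cx+f*q[0]/q[2],cy+f*q[1]/q[2]])
def delta(target, yaw_z=None):
    """mm along tool axes to target TCP, and turn about tool x so that tool z has world heading yaw_z (mod pi)"""
    s=status.sense(); M=R.from_quat(s["tool_rot"]).as_matrix(); d=M.T@(np.asarray(target)-s["tcp_pos"])*1000
    t=None
    if yaw_z is not None:
        h=np.arctan2(M[1,2],M[0,2]); t=-((yaw_z-h+np.pi/2)%np.pi-np.pi/2) # tool x is down
    return np.round(d,1),t
def triang(a,b):
    (o1,d1),(o2,d2)=a,b; A=np.stack([d1,-d2],1); t=np.linalg.lstsq(A,o2-o1,rcond=None)[0]
    p,q=o1+d1*t[0],o2+d2*t[1]; return (p+q)/2,np.linalg.norm(p-q)
E
python3 - <<'E'
from h import *
s=status.sense();M=R.from_quat(s["tool_rot"]).as_matrix();print(np.round(M,3))
c=cam("top")
for n,u,v,z in [("rackc",228,193,.048),("lid",253,188,.09),("round",228,197,.07),("b",201,205,.07),("mat",305,188,.003),("pile",398,196,.076),("board",395,199,.012),("dish",312,238,.01),("cup",455,243,.05),("g1",413,148,.03),("g2",398,250,.03),("rl",183,183,.07),("rr",262,161,.07),("fl",197,224,.02),("fr",272,200,.02)]:
    p=onplane(c,u,v,z);print(n,np.round(p,3),round(np.hypot(*p[:2]),3))
E
```

```text
[[-0.     0.901  0.433]
 [ 0.002  0.433 -0.901]
 [-1.     0.    -0.002]]
rackc [0.594 0.228 0.048] 0.636
lid [0.599 0.142 0.09 ] 0.616
round [0.578 0.222 0.07 ] 0.619
b [0.555 0.305 0.07 ] 0.633
mat [ 0.61  -0.009  0.003] 0.61
pile [ 0.565 -0.289  0.076] 0.634
board [ 0.565 -0.291  0.012] 0.635
dish [ 0.45  -0.028  0.01 ] 0.45
cup [ 0.422 -0.454  0.05 ] 0.62
g1 [ 0.722 -0.352  0.03 ] 0.804
g2 [ 0.406 -0.289  0.03 ] 0.498
rl [0.625 0.361 0.07 ] 0.722
rr [0.686 0.118 0.07 ] 0.696
fl [0.502 0.333 0.02 ] 0.603
fr [0.572 0.095 0.02 ] 0.58
```

Call:
{"name": "arm_command", "arguments": {
  "series": [
    [[-8,42,-13,0],[-8,42,-13,0],[-8,42,-13,0],[-8,42,-13,0],[-8,42,-13,0],[-8,42,-13,0],[-8,42,-13,0],[-8,42,-13,0],[-8,42,-13,0],[0,0,0,0.15]]
  ]
}}

```text
t: 1.15
tcp_pos: [0.5647, -0.29, 0.3043]
tool_rot: [0.42, 0.568, -0.419, 0.57]
force: [-0.2, -0.8, 0.0]
finger_gap: 1.002
```

```bash
python3 - <<'E'
from h import *
s=status.sense();print(s["t"],s["tcp_pos"],s["qd"].round(3),s["tool_rot"]);im=snapshot("wrist");cv2.imwrite("pics/w1.png",im[:,:,::-1])
E
```

```text
1.15 [ 0.56470839 -0.2899614   0.30430177] [-0.069  0.002  0.045 -0.071 -0.009  1.526] [ 0.42040253  0.56826478 -0.41865449  0.57014495]
```

View pics/w1.png

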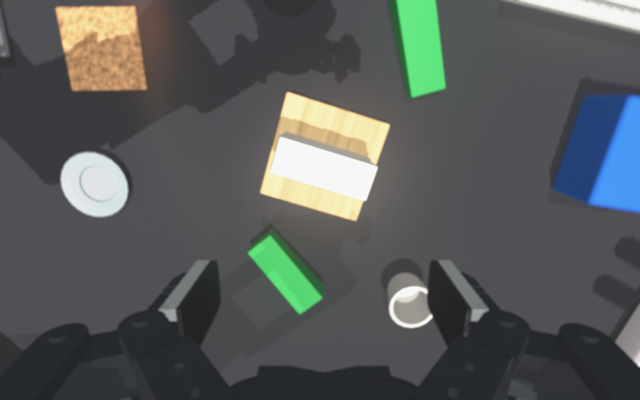

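The wrist view shows the pile's white top with corners near (285,138), (376,168), (366,198) and (273,170). The board lies around it, the mat is at (105,48), the dish at (95,184) and the cup at (408,295). The wrist was still turning, so I'm measuring again from a settled picture.

```bash
cat >> h.py <<'E'
def quad(mask):
    cs,_=cv2.findContours(mask.astype(np.uint8),cv2.RETR_EXTERNAL,cv2.CHAIN_APPROX_NONE)
    k=max(cs,key=cv2.contourArea); return k,cv2.minAreaRect(k),cv2.boxPoints(cv2.minAreaRect(k))
def planerect(c,k,z=0,p0=None,n=None,ax=None):
    """contour pixels -> points in plane -> min-area rect there (centre, sizes, heading deg of long side)"""
    P=np.array([onplane(c,u,v,z,p0,n) for u,v in k[:,0]])
    if ax is None: Q=P[:,:2]
    else: Q=np.stack([(P-p0)@ax[0],(P-p0)@ax[1]],1)
    (cx,cy),(w,h),a=cv2.minAreaRect((Q*1000).astype(np.float32))
    if w<h: w,h,a=h,w,a+90
    return np.array([cx,cy]),(w,h),(a+90)%180-90
E
python3 - <<'E'
from h import *
snapshot("wrist");snapshot("wrist")
s=status.sense();c=cam("wrist",s);im=snapshot("wrist");cv2.imwrite("pics/w2.png",im[:,:,::-1])
print(s["t"],s["tcp_pos"].round(4),s["qd"].round(2))
hsv=cv2.cvtColor(im,cv2.COLOR_RGB2HSV)
w=(hsv[...,1]<40)&(hsv[...,2]>215);w[:120]=0;w[240:]=0;w[:,:230]=0;w[:,420:]=0
k,r,b=quad(w);print("pile",r,planerect(c,k,.076))
o=(hsv[...,0]<25)&(hsv[...,1]>60)&(hsv[...,2]>120)
o1=o.copy();o1[:,:230]=0;o1=o1|w;k,r,b=quad(o1);print("board",planerect(c,k,.012))
o2=o.copy();o2[:,230:]=0;k,r,b=quad(cv2.morphologyEx(o2.astype(np.uint8),cv2.MORPH_CLOSE,np.ones((9,9))));print("mat",r,planerect(c,k,.003))
# top-cam: lid by yellow & rack weights
c2=cam("top");im=cv2.imread("pics/top0.png")[:,:,::-1];hsv=cv2.cvtColor(np.ascontiguousarray(im),cv2.COLOR_RGB2HSV)
y=(abs(hsv[...,0].astype(int)-27)<7)&(hsv[...,1]>150);y[:170]=0
ut=np.argwhere(y).mean(0)[::-1]
c3=cam("side");im=cv2.imread("pics/side0.png")[:,:,::-1];hsv=cv2.cvtColor(np.ascontiguousarray(im),cv2.COLOR_RGB2HSV)
y=(abs(hsv[...,0].astype(int)-27)<7)&(hsv[...,1]>150);y[:138]=0;y[165:]=0;y[:,350:]=0
us=np.argwhere(y).mean(0)[::-1]
print("lid",ut,us,triang(ray(c2,*ut),ray(c3,*us)))
print(delta([0.56,.13,.30],np.radians(106.4)))
E
```

```text
1.3 [ 0.5607 -0.2936  0.3029] [-0.03 -0.    0.01 -0.   -0.   -0.02]
pile ((320.94036865234375, 163.53213500976562), (103.82837677001953, 38.600399017333984), 16.699241638183594) (array([ 564.64196777, -289.95791626]), (108.72260284423828, 40.98493957519531), -89.51374027132988)
board (array([ 564.86688232, -290.18051147]), (133.19091796875, 131.4926300048828), -89.51126250624657)
mat ((96.54507446289062, 41.924293518066406), (95.85762786865234, 81.77062225341797), 82.09283447265625) (array([608.96069336,  -5.58983612]), (92.64314270019531, 90.52416229248047), -72.51739692687988)
lid [252.31343284 188.1641791 ] [313.92920354 148.19026549] (array([0.59880715, 0.14523862, 0.08276073]), np.float64(0.0027748194128461223))
(array([   3. ,  125.4, -405.2]), np.float64(0.014384437385966287))
```

Call:
{"name": "arm_command", "arguments": {
  "series": [
    [[2,19,-44,0.015],[2,19,-44,0],[2,19,-44,0],[2,19,-44,0],[2,19,-44,0],[2,19,-44,0],[2,19,-44,0],[2,19,-44,0],[2,19,-44,0],[2,19,-44,0]]
  ]
}}

```text
t: 2.35
tcp_pos: [0.6197, 0.1817, 0.2829]
tool_rot: [0.424, 0.566, -0.425, 0.565]
force: [0.7, -0.7, 0.8]
finger_gap: 0.998
```

```bash
python3 - <<'E'
from h import *
for i in range(4): snapshot("wrist")
s=status.sense();im=snapshot("wrist");cv2.imwrite("pics/w3.png",im[:,:,::-1]);np.save("w3.npy",np.r_[s["tcp_pos"],s["tool_rot"]])
print(s["t"],s["tcp_pos"].round(4),s["qd"].round(2))
E
```

```text
2.55 [0.6193 0.1811 0.2826] [-0.04 -0.01  0.01 -0.01 -0.    0.01]
```

View pics/w3.png

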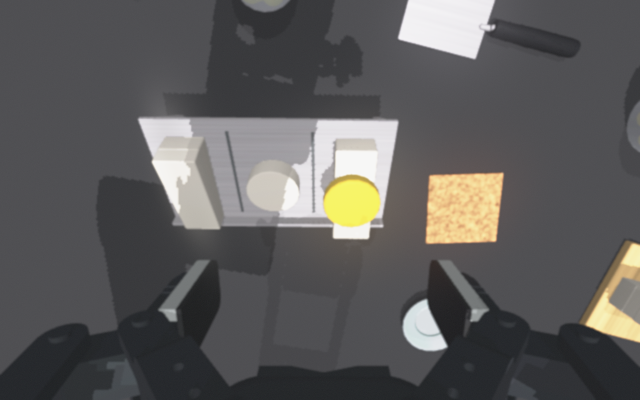

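The settled wrist view shows the rack's upper edge from (140,119) to (398,121) and its lip from (178,226) to (383,227). Weight_a is at about (355,188) with the lid on it at (352,202), the round weight is at (273,186), weight_b is at (188,183), and the mat is at (465,208). Next is the close crop to check the choice.

```bash
python3 - <<'E'
from h import *
im=cv2.imread("pics/w3.png")
a=cv2.resize(im[125:245,300:400],None,fx=4,fy=4,interpolation=cv2.INTER_CUBIC);b=cv2.resize(im[125:245,140:235],None,fx=4,fy=4,interpolation=cv2.INTER_CUBIC)
cv2.imwrite("pics/crop1.png",np.hstack([b,a]))
v=np.load("w3.npy");c=cam("wrist",{"tcp_pos":v[:3],"tool_rot":v[3:]})
for p,z in [((140,119),.0776),((398,121),.0776),((178,225),.0184),((383,226),.0184)]: print(p,onplane(c,*p,z).round(4))
rgb=im[:,:,::-1].copy();hsv=cv2.cvtColor(rgb,cv2.COLOR_RGB2HSV)
y=(abs(hsv[...,0].astype(int)-27)<7)&(hsv[...,1]>150);y[:160]=0;y[240:]=0;k,r,b=quad(y);print("lid",cv2.fitEllipse(k),cv2.boundingRect(k))
o=(hsv[...,0]<25)&(hsv[...,1]>60)&(hsv[...,2]>120);o[:,:420]=0;o[:,520:]=0;k,r,b=quad(cv2.morphologyEx(o.astype(np.uint8),cv2.MORPH_CLOSE,np.ones((7,7))));print("mat",planerect(c,k,.003))
E
```

```text
(140, 119) [0.6199 0.3647 0.0776]
(398, 121) [0.688  0.1264 0.0776]
(178, 225) [0.4946 0.33   0.0184]
(383, 226) [0.5641 0.0885 0.0184]
lid ((351.40960693359375, 201.16383361816406), (47.19474411010742, 53.9089469909668), 80.03052520751953) (324, 176, 55, 50)
mat (array([609.19812012,  -4.55129623]), (93.12655639648438, 92.46790313720703), -71.79976463317871)
```

View pics/crop1.png

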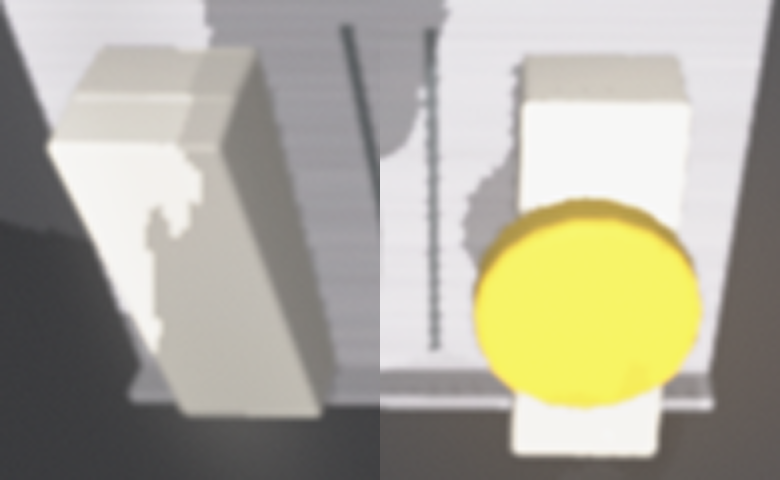

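The crop confirms it: on the right is weight_a with the yellow lid on it, thick end over the lip. On the left is weight_b, thick end uphill (larger end face towards the camera). Next, their positions in rack coordinates.

```bash
cat >> h.py <<'E'
c26,s26=np.cos(np.radians(26)),np.sin(np.radians(26))
RY=np.radians(16.0);RC=np.array([.5957,.2289,.048])
ex=np.array([np.cos(RY)*c26,np.sin(RY)*c26,s26]);ey=np.array([-np.sin(RY),np.cos(RY),0]);en=np.cross(ex,ey)
def rk(c,u,v,h):
    P=onplane(c,u,v,p0=RC+en*h,n=en)-RC; return np.array([P@ex,P@ey])*1000
E
python3 - <<'E'
from h import *
v=np.load("w3.npy");c=cam("wrist",{"tcp_pos":v[:3],"tool_rot":v[3:]})
A=[rk(c,335,150.2,.024),rk(c,377.5,150.5,.024),rk(c,333,238.2,.04),rk(c,369.5,239,.04)]
B=[rk(c,152.5,162,.04),rk(c,194.5,162.5,.04),rk(c,186.2,228.7,.024),rk(c,220.5,228.5,.024)]
for n,Q in(("A",A),("B",B)):
    print(n,np.round(Q,1).tolist());m=np.mean(Q,0);C=RC+ex*m[0]/1e3+ey*m[1]/1e3+en*.016;print(" centre",m,C.round(4))
mA=np.mean(A,0)
# lid: top face plane of A, slope: normal height at centre 32, falling with s uphill
t=np.arctan(16/110);ax=ex*np.cos(t)-en*np.sin(t);an=np.cross(ax,ey)
p0=RC+ex*mA[0]/1e3+ey*mA[1]/1e3+en*.032
L=onplane(c,351.75,203,p0=p0+an*.015,n=an)-an*.0075;print("lid",L.round(4),an.round(3), ((L-p0)@ax*1000).round(1),((L-p0)@ey*1000).round(1))
v=L.copy()
print(delta(v,np.radians(106)))
E
```

```text
A [[49.4, -63.3], [49.4, -103.5], [-57.1, -63.8], [-58.1, -104.6]]
 centre [ -4.10374948 -83.81443389] [0.6085 0.1454 0.0606]
B [[46.0, 104.4], [45.8, 66.0], [-60.2, 105.3], [-59.5, 65.6]]
 centre [-6.9803024  85.31972331] [0.5594 0.3073 0.0593]
lid [0.6025 0.1469 0.0834] [-0.293 -0.084  0.953] 4.2 3.1
(array([199.5, -25.3,  27.1]), np.float64(0.003963003367861262))
```

Call:
{"name": "arm_command", "arguments": {
  "series": [
    [[40,-8,8,0],[40,-8,8,0],[40,-9,9,0],[40,0,2,0],[40,0,0,0],[21,0,0,0],[0,0,0,0],[0,0,0,0]]
  ],
  "jaw": 85
}}

```text
t: 3.4
tcp_pos: [0.6037, 0.1467, 0.0627]
tool_rot: [0.425, 0.565, -0.425, 0.565]
force: [-0.0, 0.2, 0.6]
finger_gap: 0.848
```

```bash
python3 - <<'E'
from h import *
print(delta([.602,.1465,.062],np.radians(106)))
s=status.sense();im=snapshot("wrist");cv2.imwrite("pics/w4.png",im[:,:,::-1])
E
```

```text
(array([ 0.7, -1.7, -0.3]), np.float64(0.0014814495393693505))
```

View pics/w4.png

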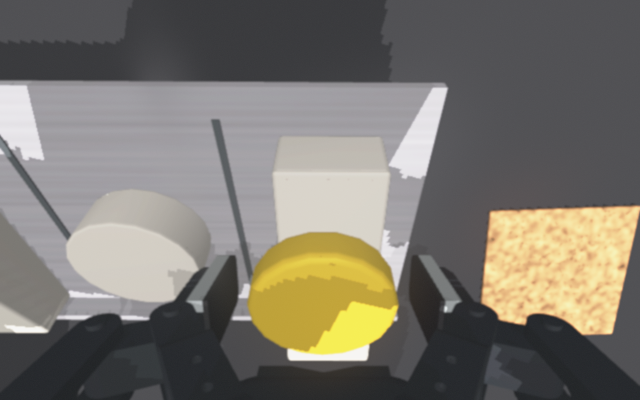

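The open jaws straddle the lid: it spans columns 250–397, centred near 323, and the pads are at 225 and 425. I'm closing now.

Call:
{"name": "arm_command", "arguments": {
  "series": [
    [[0,-2,0,0],[0,0,0,0],[0,0,0,0],[0,0,0,0],[0,0,0,0],[0,0,0,0]]
  ],
  "jaw": 50,
  "force": 20
}}

```text
t: 4.05
tcp_pos: [0.6027, 0.1474, 0.0646]
tool_rot: [0.425, 0.564, -0.424, 0.567]
force: [-0.8, -2.6, 7.1]
finger_gap: 0.67
```

Call:
{"name": "arm_command", "arguments": {
  "series": [
    [[-25,0,0,0],[-40,0,0,0],[-15,-10,35,0],[0,-14,44,0],[0,-12,44,0],[30,0,22,0],[35,0,0,0],[0,0,0,0],[0,0,0,0]]
  ]
}}

```text
t: 4.95
tcp_pos: [0.6066, -0.0008, 0.0774]
tool_rot: [0.424, 0.566, -0.425, 0.565]
force: [0.2, 1.0, -0.2]
finger_gap: 0.668
```

```bash
python3 - <<'E'
from h import *
s=status.sense();print(s["tcp_pos"],s["finger_gap"],delta([.609,-.005,.001],np.radians(106)))
im=snapshot("wrist");cv2.imwrite("pics/w5.png",im[:,:,::-1])
im=snapshot("side");cv2.imwrite("pics/s5.png",im[:,:,::-1])
cv2.imwrite("pics/m5.png",np.hstack([cv2.resize(cv2.imread("pics/w5.png"),(480,300)),cv2.resize(cv2.imread("pics/s5.png")[130:330,220:420],(300,300))]))
E
```

```text
[ 0.60663704 -0.00084678  0.07739355] 0.6684128104534679 (array([76.4,  1.2,  4.7]), np.float64(0.003941604506357166))
```

View pics/m5.png

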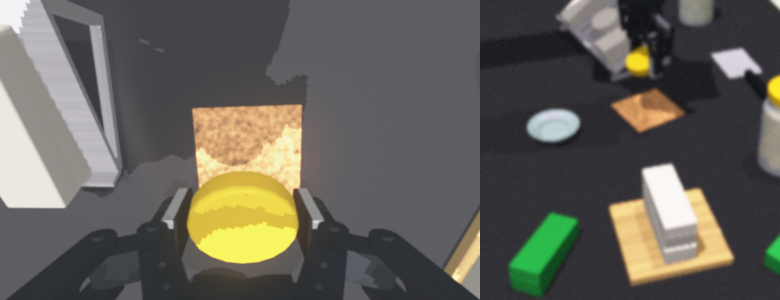

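The lid is held level enough and sits over the mat. I'm lowering it.

Call:
{"name": "arm_command", "arguments": {
  "series": [
    [[30,1,5,0],[30,0,0,0],[7,0,0,0],[0,0,0,0]]
  ]
}}

```text
t: 5.45
tcp_pos: [0.6095, -0.0052, 0.0106]
tool_rot: [0.424, 0.566, -0.424, 0.566]
force: [0.9, -0.3, 0.1]
finger_gap: 0.669
```

Call:
{"name": "arm_command", "arguments": {
  "series": [
    [[4,0,0,0],[0,0,0,0]]
  ]
}}

```text
t: 5.65
tcp_pos: [0.6105, -0.0057, 0.0076]
tool_rot: [0.425, 0.565, -0.424, 0.566]
force: [-0.6, -0.1, -0.2]
finger_gap: 0.669
```

Call:
{"name": "arm_command", "arguments": {
  "series": [
    [[4,0,0,0],[0,0,0,0]]
  ]
}}

```text
t: 5.85
tcp_pos: [0.6097, -0.0059, 0.0026]
tool_rot: [0.425, 0.565, -0.424, 0.566]
force: [-0.4, 0.0, -0.1]
finger_gap: 0.665
```

Call:
{"name": "arm_command", "arguments": {
  "series": [
    [[3,0,0,0],[0,0,0,0]]
  ]
}}

```text
t: 6.05
tcp_pos: [0.6103, -0.0059, -0.0004]
tool_rot: [0.425, 0.565, -0.424, 0.566]
force: [0.5, 0.6, 3.4]
finger_gap: 0.666
```

Call:
{"name": "arm_command", "arguments": {
  "series": [
    [[2,0,0,0],[0,0,0,0]]
  ]
}}

```text
t: 6.25
tcp_pos: [0.6107, -0.0059, -0.0013]
tool_rot: [0.425, 0.565, -0.424, 0.566]
force: [0.3, 0.4, 9.0]
finger_gap: 0.67
```

Call:
{"name": "arm_command", "arguments": {
  "series": [
    [[0,0,0,0],[0,0,0,0],[0,0,0,0],[-10,0,0,0],[-40,0,0,0],[-40,0,0,0],[-40,0,0,0]]
  ],
  "jaw": 90
}}

```text
t: 6.95
tcp_pos: [0.6091, -0.0059, 0.1288]
tool_rot: [0.424, 0.566, -0.425, 0.565]
force: [0.6, -0.0, 0.1]
finger_gap: 0.902
```

Call:
{"name": "arm_command", "arguments": {
  "series": [
    [[0,5,-45,0],[0,5,-45,0],[0,5,-45,0],[0,5,-45,0],[0,5,-45,0],[0,6,-45,0],[0,6,-45,0],[0,0,0,0],[0,0,0,0]]
  ],
  "jaw": 70
}}

```text
t: 7.85
tcp_pos: [0.5564, 0.3079, 0.1276]
tool_rot: [0.424, 0.566, -0.424, 0.566]
force: [-0.6, 1.0, 0.0]
finger_gap: 0.702
```

```bash
python3 - <<'E'
from h import *
s=status.sense();print(s["tcp_pos"],s["finger_gap"],delta([.5594,.3073,.046],np.radians(106)))
c=cam("wrist",s);im=snapshot("wrist");cv2.imwrite("pics/w6.png",im[:,:,::-1])
im=snapshot("top");cv2.imwrite("pics/t6.png",im[:,:,::-1])
cv2.imwrite("pics/m6.png",np.hstack([cv2.resize(cv2.imread("pics/w6.png"),(480,300)),cv2.resize(cv2.imread("pics/t6.png")[150:250,240:340],(300,300))]))
E
```

```text
[0.55644601 0.30794879 0.12755471] 0.7015618239066933 (array([81.6,  2.7,  1.4]), np.float64(0.006470247358727477))
```

View pics/m6.png

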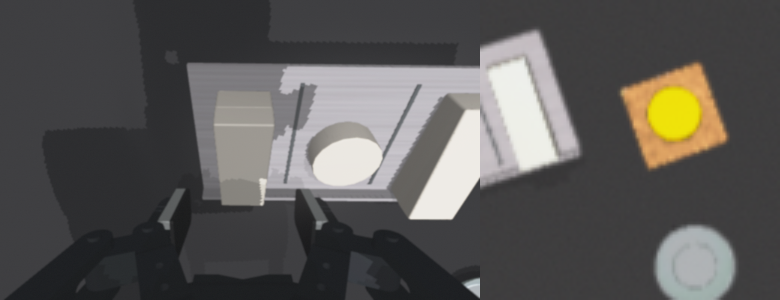

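The lid lies flat in the middle of the mat. Weight_b is centred between the jaws, at column 244 of the 480-wide panel. I'm descending on it.

Call:
{"name": "arm_command", "arguments": {
  "series": [
    [[30,3,1,0.006],[30,0,0,0],[22,0,0,0],[0,0,0,0],[0,0,0,0]]
  ]
}}

```text
t: 8.45
tcp_pos: [0.5609, 0.3054, 0.0454]
tool_rot: [0.427, 0.564, -0.427, 0.564]
force: [0.3, -0.2, -0.1]
finger_gap: 0.699
```

Call:
{"name": "arm_command", "arguments": {
  "series": [
    [[0,0,0,0],[0,0,0,0],[0,0,0,0],[0,0,0,0],[0,0,0,0]]
  ],
  "jaw": 30,
  "force": 30
}}

```text
t: 8.95
tcp_pos: [0.5615, 0.3071, 0.0472]
tool_rot: [0.427, 0.563, -0.425, 0.565]
force: [-0.2, -1.6, 5.8]
finger_gap: 0.462
```

Call:
{"name": "arm_command", "arguments": {
  "series": [
    [[-8,0,0,0],[-25,0,0,0],[-35,0,0,0],[-35,-2,10,0],[-7,-6,25,0],[0,-9,38,0],[0,-10,42,0],[0,-10,42,0],[0,-10,42,0],[0,-10,42,0]]
  ]
}}

```text
t: 9.95
tcp_pos: [0.5705, 0.058, 0.1552]
tool_rot: [0.426, 0.565, -0.426, 0.564]
force: [-0.6, -0.2, -3.3]
finger_gap: 0.464
```

Call:
{"name": "arm_command", "arguments": {
  "series": [
    [[0,-10,42,0],[0,-10,42,0],[0,-10,42,0],[0,-10,40,0],[0,-8,25,0],[0,0,5,0.09],[0,0,0,0.09],[0,0,0,0.09],[0,0,0,0],[0,0,0,0]]
  ]
}}

```text
t: 10.95
tcp_pos: [0.5783, -0.1419, 0.1551]
tool_rot: [0.498, 0.503, -0.498, 0.502]
force: [0.7, 0.0, -3.6]
finger_gap: 0.463
```

```bash
python3 - <<'E'
from h import *
s=status.sense();print(s["tcp_pos"],s["finger_gap"],s["force"],delta([.58,-.142,.03],np.radians(90.5)))
im=snapshot("wrist");cv2.imwrite("pics/w7.png",im[:,:,::-1]);im2=snapshot("side");cv2.imwrite("pics/s7.png",im2[:,:,::-1])
cv2.imwrite("pics/m7.png",np.hstack([cv2.resize(cv2.imread("pics/w7.png"),(480,300)),cv2.resize(cv2.imread("pics/s7.png")[130:330,220:420],(300,300))]))
E
```

```text
[ 0.57829243 -0.141923    0.15511703] 0.46321767956374105 [ 0.694864    0.01969184 -3.57123823] (array([1.251e+02, 1.800e+00, 1.000e-01]), np.float64(0.00024609642011874655))
```

View pics/m7.png

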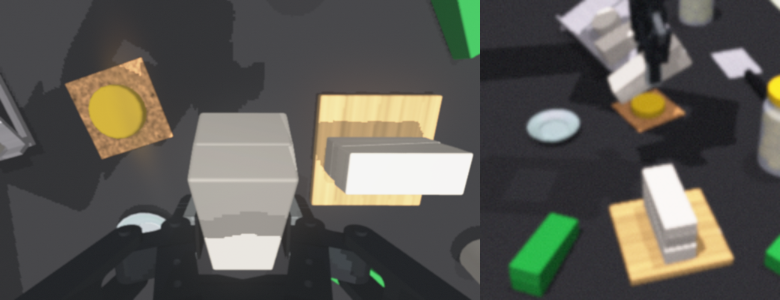

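Weight_b is held straight between the pads, still tilted with its thick end towards +x. I'm lowering it onto bare bench to level it.

Call:
{"name": "arm_command", "arguments": {
  "series": [
    [[20,2,0,0],[35,0,0,0],[40,0,0,0],[25,0,0,0],[5,0,0,0],[0,0,0,0]]
  ]
}}

```text
t: 11.65
tcp_pos: [0.5805, -0.142, 0.0297]
tool_rot: [0.498, 0.502, -0.498, 0.501]
force: [-0.8, -0.3, -3.7]
finger_gap: 0.466
```

Call:
{"name": "arm_command", "arguments": {
  "series": [
    [[4,0,0,0],[4,0,0,0],[4,0,0,0],[0,0,0,0]]
  ]
}}

```text
t: 12.05
tcp_pos: [0.5858, -0.1432, 0.0219]
tool_rot: [0.501, 0.498, -0.497, 0.505]
force: [4.9, 3.6, 4.0]
finger_gap: 0.463
```

Call:
{"name": "arm_command", "arguments": {
  "series": [
    [[4,0,0,0],[4,0,0,0],[0,0,0,0]]
  ]
}}

```text
t: 12.35
tcp_pos: [0.5888, -0.1439, 0.0152]
tool_rot: [0.502, 0.495, -0.496, 0.507]
force: [7.2, 1.3, 8.3]
finger_gap: 0.464
```

Call:
{"name": "arm_command", "arguments": {
  "series": [
    [[3,0,0,0],[0,0,0,0]]
  ]
}}

```text
t: 12.55
tcp_pos: [0.5892, -0.1444, 0.0124]
tool_rot: [0.502, 0.495, -0.496, 0.507]
force: [6.8, 1.9, 8.5]
finger_gap: 0.461
```

The arm gives way sideways because the lower edge sticks on the bench, so I'm following the arc with tool y.

Call:
{"name": "arm_command", "arguments": {
  "series": [
    [[2,5,0,0],[2,5,0,0],[1,4,0,0],[1,2,0,0],[0,0,0,0],[0,0,0,0]]
  ]
}}

```text
t: 13.15
tcp_pos: [0.5964, -0.1423, 0.0012]
tool_rot: [0.498, 0.502, -0.498, 0.502]
force: [-3.2, -2.5, 3.1]
finger_gap: 0.468
```

```bash
python3 - <<'E'
from h import *
s=status.sense();M=R.from_quat(s["tool_rot"]).as_matrix();print(s["tcp_pos"].round(4),s["force"].round(1),s["ft_torque"].round(2),M[:,0].round(3))
im=snapshot("wrist");cv2.imwrite("pics/w8.png",im[:,:,::-1]);im2=snapshot("side");cv2.imwrite("pics/s8.png",im2[:,:,::-1])
cv2.imwrite("pics/m8.png",np.hstack([cv2.resize(cv2.imread("pics/w8.png"),(480,300)),cv2.resize(cv2.imread("pics/s8.png")[130:260,230:360],(300,300))]))
E
```

```text
[ 0.5964 -0.1423  0.0012] [-3.2 -2.5  3.1] [-0.46  0.81  0.03] [-0.001 -0.    -1.   ]
```

View pics/m8.png

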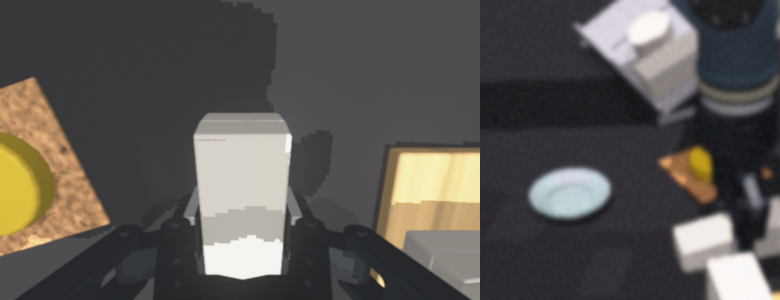

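Weight_b now lies flat on the bench: its top face spans columns 193–290 and its thick end edge is at row 137 (480-wide panel). TCP z 1.2 mm matches the 2 mm I predicted for flat. Next, where it sits relative to the tool.

```bash
python3 - <<'E'
from h import *
s=status.sense();c=cam("wrist",s);g=cv2.cvtColor(cv2.imread("pics/w8.png"),cv2.COLOR_BGR2GRAY).astype(float)
p=g[130:200,290:355].mean(1);d=np.diff(p)
print([(131+i,round(d[i],0)) for i in np.argsort(-abs(d))[:8]])
for r in(150.5,182.5):
    for z in(0,.04): print(r,z,onplane(c,323,r,z).round(4))
for row in(200,230,260):
    d=np.diff(g[row]);l=240+np.argmax(d[240:280]);print(row,l, [(int(i)+360,round(d[360+i])) for i in np.argsort(-abs(d[360:400]))[:3]])
M=R.from_quat(s["tool_rot"]).as_matrix();print(np.degrees(np.arctan2(M[1,2],M[0,2])),s["tcp_pos"])
E
```

```text
[(np.int64(151), np.float64(30.0)), (np.int64(150), np.float64(26.0)), (np.int64(179), np.float64(18.0)), (np.int64(178), np.float64(13.0)), (np.int64(180), np.float64(13.0)), (np.int64(160), np.float64(12.0)), (np.int64(152), np.float64(12.0)), (np.int64(162), np.float64(-8.0))]
150.5 0 [ 0.6476 -0.1414  0.    ]
150.5 0.04 [ 0.6533 -0.1414  0.04  ]
182.5 0 [ 0.6343 -0.1415  0.    ]
182.5 0.04 [ 0.6437 -0.1414  0.04  ]
200 258 [(387, -76), (386, -57), (388, -31)]
230 261 [(384, -48), (385, -36), (383, -26)]
260 264 [(381, -26), (391, -25), (382, -24)]
-89.59750214716239 [ 0.59637999 -0.14223897  0.00120948]
```

Call:
{"name": "arm_command", "arguments": {
  "series": [
    [[-10,0,0,0],[-30,0,0,0],[-40,0,0,0],[-35,-3,10,0],[0,-8,35,0],[0,-8,42,0],[0,-6,38,0],[0,-2,20,0],[0,0,3,0],[0,0,0,0]]
  ]
}}

```text
t: 14.25
tcp_pos: [0.5707, -0.2895, 0.1158]
tool_rot: [0.499, 0.502, -0.498, 0.501]
force: [0.5, 0.3, -3.4]
finger_gap: 0.462
```

```bash
python3 - <<'E'
from h import *
for i in range(3): snapshot("wrist")
s=status.sense();print(s["tcp_pos"].round(4),s["force"].round(1),delta([.5697,-.2905,.079],np.radians(90.5)))
c=cam("wrist",s);im=snapshot("wrist");cv2.imwrite("pics/w9.png",im[:,:,::-1])
g=cv2.cvtColor(im,cv2.COLOR_RGB2GRAY).astype(float)
p=g[130:200,290:355].mean(1);d=np.diff(p);print([(int(131+i),round(d[i],0)) for i in np.argsort(-abs(d))[:8]])
E
```

```text
[ 0.5707 -0.2881  0.1159] [ 0.5  0.3 -3. ] (array([36.9, -1. ,  2.5]), np.float64(-0.0004777792605290543))
[(179, np.float64(17.0)), (180, np.float64(16.0)), (151, np.float64(-13.0)), (160, np.float64(13.0)), (150, np.float64(-10.0)), (178, np.float64(10.0)), (162, np.float64(-9.0)), (161, np.float64(7.0))]
```

Call:
{"name": "arm_command", "arguments": {
  "series": [
    [[15,-1,2,0],[13,0,0,0],[6,0,0,0],[0,0,0,0]]
  ]
}}

```text
t: 14.85
tcp_pos: [0.5686, -0.2912, 0.0801]
tool_rot: [0.498, 0.503, -0.498, 0.5]
force: [-0.4, 0.1, -3.3]
finger_gap: 0.465
```

Call:
{"name": "arm_command", "arguments": {
  "series": [
    [[3,0,0,0],[0,0,0,0]]
  ]
}}

```text
t: 15.05
tcp_pos: [0.5698, -0.2924, 0.0791]
tool_rot: [0.498, 0.502, -0.498, 0.502]
force: [-0.0, 0.1, -3.5]
finger_gap: 0.462
```

Call:
{"name": "arm_command", "arguments": {
  "series": [
    [[2,0,0,0],[0,0,0,0]]
  ]
}}

```text
t: 15.25
tcp_pos: [0.5698, -0.2924, 0.0774]
tool_rot: [0.498, 0.502, -0.498, 0.502]
force: [1.4, -0.0, -3.8]
finger_gap: 0.462
```

Call:
{"name": "arm_command", "arguments": {
  "series": [
    [[1,0,-1.5,0],[0,0,0,0]]
  ]
}}

```text
t: 15.45
tcp_pos: [0.5701, -0.2915, 0.0771]
tool_rot: [0.498, 0.501, -0.498, 0.502]
force: [-0.7, -1.7, -1.2]
finger_gap: 0.461
```

Call:
{"name": "arm_command", "arguments": {
  "series": [
    [[1,0,0,0],[0,0,0,0]]
  ]
}}

```text
t: 15.65
tcp_pos: [0.5701, -0.2915, 0.077]
tool_rot: [0.498, 0.501, -0.498, 0.502]
force: [-1.9, -0.7, 5.6]
finger_gap: 0.464
```

Call:
{"name": "arm_command", "arguments": {
  "series": [
    [[1,0,0,0],[0,0,0,0]]
  ]
}}

```text
t: 15.85
tcp_pos: [0.5702, -0.2915, 0.0768]
tool_rot: [0.498, 0.501, -0.498, 0.503]
force: [-2.7, -0.4, 9.5]
finger_gap: 0.458
```

Call:
{"name": "arm_command", "arguments": {
  "series": [
    [[-1,0,0,0],[0,0,0,0],[0,0,0,0],[-10,0,0,0],[-40,0,0,0],[-45,0,0,0],[-45,0,0,0],[-45,0,0,0],[0,0,0,0],[0,0,0,0]]
  ],
  "jaw": 75
}}

```text
t: 16.85
tcp_pos: [0.5702, -0.291, 0.2623]
tool_rot: [0.498, 0.5, -0.498, 0.503]
force: [-0.1, -0.1, -1.0]
finger_gap: 0.748
```

```bash
python3 - <<'E'
from h import *
for i in range(2): snapshot("wrist")
s=status.sense();c=cam("wrist",s);im=snapshot("wrist");cv2.imwrite("pics/w10.png",im[:,:,::-1]);print(s["tcp_pos"].round(4))
np.save("w10.npy",np.r_[s["tcp_pos"],s["tool_rot"]])
hsv=cv2.cvtColor(im,cv2.COLOR_RGB2HSV)
cv2.imwrite("pics/m10.png",cv2.resize(im[60:260,200:440,::-1],None,fx=3,fy=3,interpolation=cv2.INTER_CUBIC))
E
```

```text
[ 0.5688 -0.2901  0.2591]
```

View pics/m10.png

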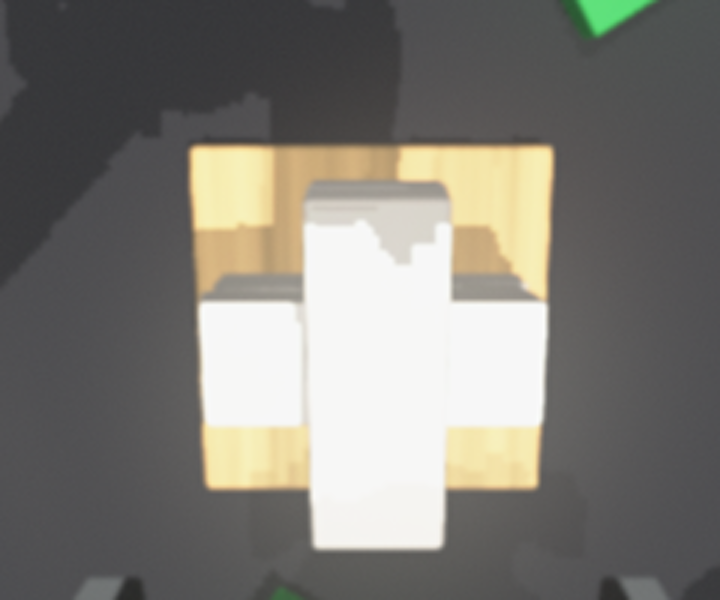

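Weight_b lies squarely across the pile: crop corners (305,200), (450,200), (313,549) and (444,549). The pile below has ends at columns 200 and 546.

```bash
python3 - <<'E'
from h import *
v=np.load("w10.npy");c=cam("wrist",{"tcp_pos":v[:3],"tool_rot":v[3:]})
f=lambda x,y,z:onplane(c,x/3+200,y/3+60,z)
for n,P in dict(B=[(305,200,.116),(450,200,.116),(313,549,.1),(444,549,.1)],pile=[(199,301,.076),(547,301,.076),(203,426,.076),(544,425,.076)]).items():
    Q=np.array([f(*p) for p in P]);print(n,Q.round(4).tolist(),"mean",Q.mean(0).round(4))
print(delta([.612,.1465,.13],np.radians(106)))
E
```

```text
B [[0.6184, -0.272, 0.116], [0.6187, -0.3104, 0.116], [0.5118, -0.2725, 0.1], [0.5121, -0.3128, 0.1]] mean [ 0.5653 -0.2919  0.108 ]
pile [[0.5843, -0.2364, 0.076], [0.5851, -0.3443, 0.076], [0.5439, -0.2361, 0.076], [0.5451, -0.3455, 0.076]] mean [ 0.5646 -0.2906  0.076 ]
(array([ 129.4,   46.7, -435.9]), np.float64(-0.2724931432077806))
```

Call:
{"name": "arm_command", "arguments": {
  "series": [
    [[6,4,-43,0],[6,4,-43,0],[6,4,-43,0],[6,4,-43,0],[6,4,-43,0],[6,4,-43,0],[6,4,-43,0],[6,4,-43,0],[6,4,-43,0],[6,4,-45,0]]
  ],
  "jaw": 70
}}

```text
t: 18.0
tcp_pos: [0.6056, 0.143, 0.198]
tool_rot: [0.497, 0.503, -0.499, 0.501]
force: [1.3, -0.5, 0.4]
finger_gap: 0.705
```

Call:
{"name": "arm_command", "arguments": {
  "series": [
    [[0,0,0,-0.135],[0,0,0,-0.137],[0,0,0,0],[0,0,0,0]]
  ]
}}

```text
t: 18.4
tcp_pos: [0.606, 0.1413, 0.1989]
tool_rot: [0.426, 0.565, -0.427, 0.563]
force: [-0.1, -0.3, -0.3]
finger_gap: 0.698
```

```bash
python3 - <<'E'
from h import *
for i in range(2): snapshot("wrist")
s=status.sense();c=cam("wrist",s);im=snapshot("wrist");cv2.imwrite("pics/w11.png",im[:,:,::-1]);print(s["tcp_pos"].round(4))
print(delta([.6047,.1443,.046],np.radians(106)))
# expected corners of A and measured white blob
C=np.array([.6085,.1454,.0606])
E=[("thinTopL",C+ex*.055+ey*.02+en*.008),("thinTopR",C+ex*.055-ey*.02+en*.008),("thickTopL",C-ex*.055+ey*.02+en*.024),("thickTopR",C-ex*.055-ey*.02+en*.024)]
for n,P in E: print(n,proj(c,P).round(1))
g=cv2.cvtColor(im,cv2.COLOR_RGB2GRAY).astype(float)
for r in(170,190,210,230): 
    d=np.diff(g[r,260:400]);print(r,[(int(261+i),round(d[i])) for i in np.argsort(-abs(d))[:4]])
d=np.diff(g[100:300,305:340].mean(1));print([(int(101+i),round(d[i])) for i in np.argsort(-abs(d))[:8]])
E
```

```text
[0.6065 0.141  0.1996]
(array([153.8,  -0.8,  -3.7]), np.float64(-0.0027552751733033176))
thinTopL [289.6 131.9]
thinTopR [346.9 131.8]
thickTopL [296.7 251.2]
thickTopR [342.4 251. ]
170 [(367, -55), (366, -36), (368, -31), (271, 26)]
190 [(365, -55), (274, 46), (273, 44), (364, -34)]
210 [(363, -54), (276, 42), (362, -40), (273, -37)]
230 [(295, 39), (343, -39), (344, -36), (296, 33)]
[(250, -71), (251, -55), (249, -18), (119, 14), (135, 11), (134, 11), (118, 8), (252, -8)]
```

Weight_a is where it was measured: edges are within about 1 px of the projection, 2.6 px at the thin end. I'm grasping it.

Call:
{"name": "arm_command", "arguments": {
  "series": [
    [[30,-1,-4,-0.003],[45,0,0,0],[45,0,0,0],[24,0,0,0],[10,0,0,0],[0,0,0,0],[0,0,0,0]]
  ]
}}

```text
t: 19.25
tcp_pos: [0.6059, 0.1449, 0.0475]
tool_rot: [0.426, 0.564, -0.424, 0.566]
force: [0.3, 0.8, 0.4]
finger_gap: 0.699
```

Call:
{"name": "arm_command", "arguments": {
  "series": [
    [[0,0,0,0],[0,0,0,0],[0,0,0,0],[0,0,0,0],[0,0,0,0]]
  ],
  "jaw": 30,
  "force": 30
}}

```text
t: 19.75
tcp_pos: [0.6062, 0.145, 0.0484]
tool_rot: [0.426, 0.564, -0.424, 0.566]
force: [-0.1, -0.7, 6.9]
finger_gap: 0.466
```

Call:
{"name": "arm_command", "arguments": {
  "series": [
    [[-8,0,0,0],[-25,0,0,0],[-35,0,0,0],[-30,-4,10,0],[-9,-10,25,0],[0,-16,40,0],[0,-17,42,0],[0,-17,42,0],[0,-17,42,0],[0,-15,37,0]]
  ]
}}

```text
t: 20.75
tcp_pos: [0.5775, -0.112, 0.1531]
tool_rot: [0.425, 0.566, -0.425, 0.565]
force: [-0.1, -0.3, -3.4]
finger_gap: 0.462
```

Call:
{"name": "arm_command", "arguments": {
  "series": [
    [[0,-8,24,0],[0,-2,6,0.09],[0,0,0,0.09],[0,0,0,0.09],[20,0,0,0],[35,0,0,0],[40,0,0,0],[20,0,0,0],[5,0,0,0],[0,0,0,0]]
  ]
}}

```text
t: 21.75
tcp_pos: [0.5768, -0.1415, 0.0326]
tool_rot: [0.497, 0.504, -0.497, 0.502]
force: [-0.4, -0.1, -3.8]
finger_gap: 0.462
```

```bash
python3 - <<'E'
from h import *
for i in range(2): snapshot("wrist")
s=status.sense();c=cam("wrist",s);im=snapshot("wrist");cv2.imwrite("pics/w12.png",im[:,:,::-1]);print(s["tcp_pos"].round(4),s["force"].round(1))
print(delta([.578,-.142,.024],np.radians(90.5)))
g=cv2.cvtColor(im,cv2.COLOR_RGB2GRAY).astype(float)
d=np.diff(g[80:300,300:345].mean(1));print([(int(81+i),round(d[i])) for i in np.argsort(-abs(d))[:8]])
E
```

```text
[ 0.5784 -0.1422  0.0345] [-0.8  0.2 -3.3]
(array([10.8, -0.6, -0.3]), np.float64(0.0031798677757075566))
[(146, 39), (145, 29), (147, 22), (188, 10), (277, -9), (278, -8), (187, 6), (144, 6)]
```

Call:
{"name": "arm_command", "arguments": {
  "series": [
    [[8,0,0,0],[4,0,0,0],[3,3,0,0],[3,3,0,0],[3,3,0,0],[4,3,0,0],[0,0,0,0],[0,0,0,0]]
  ]
}}

```text
t: 22.7
tcp_pos: [0.5918, -0.1425, 0.0099]
tool_rot: [0.498, 0.501, -0.496, 0.505]
force: [4.6, 0.9, 5.7]
finger_gap: 0.462
```

```bash
python3 - <<'E'
from h import *
s=status.sense();c=cam("wrist",s);im=snapshot("wrist");cv2.imwrite("pics/w13.png",im[:,:,::-1]);print(s["tcp_pos"].round(4),s["force"].round(1))
g=cv2.cvtColor(im,cv2.COLOR_RGB2GRAY).astype(float)
d=np.diff(g[80:300,300:345].mean(1));print([(int(81+i),round(d[i])) for i in np.argsort(-abs(d))[:8]])
M=R.from_quat(s["tool_rot"]).as_matrix();print(M[:,0].round(3))
# prediction of thin-end edge rows for tilt th with pivot at body (0,25mm), pivot 23.5mm behind TCP
for th in(4,8.3,13,20,26):
    t=np.radians(th);X=np.array([np.cos(t),0,np.sin(t)]);N=np.array([-np.sin(t),0,np.cos(t)])
    P=s["tcp_pos"]+[0,0,.0235];print(th,[proj(c,P+X*.055+N*h)[1].round(1) for h in(-.025,-.001)],"lowest z",(P-X*.055-N*.025)[2].round(4))
E
```

```text
[ 0.5918 -0.1425  0.0099] [4.6 0.9 5.7]
[(145, 33), (146, 27), (163, 23), (144, 16), (162, 15), (164, 11), (147, 9), (161, 6)]
[ 0.005 -0.002 -1.   ]
4 [np.float64(138.0), np.float64(150.6)] lowest z 0.0046
8.3 [np.float64(135.4), np.float64(153.5)] lowest z 0.0007
13 [np.float64(133.4), np.float64(158.1)] lowest z -0.0034
20 [np.float64(132.3), np.float64(167.7)] lowest z -0.0089
26 [np.float64(133.5), np.float64(178.9)] lowest z -0.0132
```

```bash
python3 - <<'E'
from h import *
from scipy.optimize import least_squares
def rel(row,pose):
    c=cam("wrist",{"tcp_pos":np.zeros(3),"tool_rot":pose}); return ray(c,323,row)
q=status.sense()["tool_rot"];c=cam("wrist",{"tcp_pos":np.zeros(3),"tool_rot":[.4986,.5014,-.4986,.5014]})
def model(o,th,dz=.0235,h0=-.025,h1=-.001):
    t=np.radians(th);X=np.array([np.cos(t),0,np.sin(t)]);N=np.array([-np.sin(t),0,np.cos(t)]);P=np.array([0,0,dz])
    return np.array([proj(c,P+X*(.055-o)+N*h)[1] for h in(h0,h1)])
for n,rows,h in(("A now",(145.3,163),(-.025,-.001)),("A 26",(146,188),(-.025,-.001)),("B flat",(151,179),(-.025,.015))):
    r=least_squares(lambda p:model(p[0]/1000,p[1],h0=h[0],h1=h[1])-rows,[0,8]);print(n,r.x.round(2))
s=status.sense();print(s["tcp_pos"],delta([.566,-.2915,.135],np.radians(90.5)))
E
```

```text
A now [3.42 6.49]
A 26 [ 4.98 23.02]
B flat [5.   3.52]
[ 0.59183029 -0.14243814  0.00984095] (array([-125. ,  -26.8,  149. ]), np.float64(0.0025791801631616096))
```

Call:
{"name": "arm_command", "arguments": {
  "series": [
    [[-10,0,0,0],[-30,0,0,0],[-40,0,0,0],[-40,-2,5,0],[-20,-6,25,0],[0,-8,42,0],[0,-7,42,0],[0,-4,28,0],[0,0,6,0.002],[0,0,0,0]]
  ]
}}

```text
t: 23.75
tcp_pos: [0.5626, -0.2904, 0.1474]
tool_rot: [0.498, 0.503, -0.498, 0.501]
force: [0.0, 0.1, -3.0]
finger_gap: 0.462
```

```bash
python3 - <<'E'
from h import *
for i in range(2): snapshot("wrist")
s=status.sense();c=cam("wrist",s);im=snapshot("wrist");cv2.imwrite("pics/w14.png",im[:,:,::-1]);print(s["tcp_pos"].round(4),s["force"].round(1))
print(delta([.5657,-.2915,.120],np.radians(90.5)))
g=cv2.cvtColor(im,cv2.COLOR_RGB2GRAY).astype(float)
d=np.diff(g[80:300,300:345].mean(1));print([(int(81+i),round(d[i])) for i in np.argsort(-abs(d))[:8]])
cv2.imwrite("pics/m14.png",im[:,:,::-1])
E
```

```text
[ 0.5631 -0.2884  0.1475] [ 0.5  1.  -4. ]
(array([27.6,  2.3,  3.5]), np.float64(0.0021662465968326217))
[(105, 36), (106, 27), (146, -24), (145, -22), (104, 22), (132, 22), (163, 20), (133, 17)]
```

View pics/m14.png

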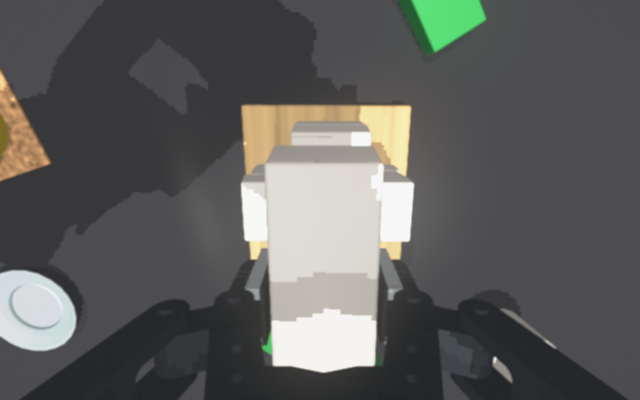

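The view shows weight_a held over weight_b: its thin-end bottom edge is at row 146, weight_b's thick-end top edge is at row 132 (columns 293–370), and the sides are nearly in line. Next, the edge-to-edge offset by ray casting.

```bash
python3 - <<'E'
from h import *
s=status.sense();snapshot("wrist");s=status.sense();c=cam("wrist",s);im=snapshot("wrist")
g=cv2.cvtColor(im,cv2.COLOR_RGB2GRAY).astype(float)
d=np.diff(g[80:180,300:345].mean(1));print([(int(81+i),round(d[i])) for i in np.argsort(-abs(d))[:10]])
for r in(127,137):
    d=np.diff(g[r,270:400]);print(r,[(int(271+i),round(d[i])) for i in np.argsort(-abs(d))[:6]])
for r in(155,158,190):
    d=np.diff(g[r,250:400]);print(r,[(int(251+i),round(d[i])) for i in np.argsort(-abs(d))[:8]])
z=s["tcp_pos"][2]
for n,u,v,h in(("Btop L",293,132.5,.116),("Btop R",370,132.5,.116),("Bbot",332,123,.076),("A bot L",268,145.7,z+.006),("A bot R",381,145.7,z+.006),("A top",324,163,z+.0298)): print(n,onplane(c,u,v,h).round(4))
print(s["tcp_pos"].round(4),delta([.5657,-.2915,.120],np.radians(90.5)))
E
```

```text
[(106, 37), (107, 29), (146, -24), (145, -23), (105, 21), (133, 21), (134, 21), (163, 18), (164, 14), (108, 13)]
127 [(368, 27), (367, 22), (294, -13), (369, 12), (366, 9), (293, -9)]
137 [(352, 18), (293, 10), (306, -9), (292, 8), (353, 8), (372, -8)]
155 [(386, 21), (387, 19), (269, -15), (270, -15), (378, 9), (379, 7), (268, -7), (388, 5)]
158 [(389, 18), (268, -17), (388, 13), (267, -11), (269, -10), (380, 10), (381, 8), (390, 7)]
190 [(265, -15), (267, 12), (256, -9), (264, -8), (373, 8), (374, 7), (268, 6), (372, 6)]
Btop L [ 0.6192 -0.2723  0.116 ]
Btop R [ 0.6196 -0.3097  0.116 ]
Bbot [ 0.6212 -0.2921  0.076 ]
A bot L [ 0.6176 -0.2658  0.1538]
A bot R [ 0.6181 -0.3093  0.1538]
A top [ 0.6154 -0.2873  0.1776]
[ 0.5637 -0.288   0.1478] (array([28. ,  1.7,  3.3]), np.float64(0.002860912741832422))
```

Call:
{"name": "arm_command", "arguments": {
  "series": [
    [[10,1.5,3.5,0.003],[12,0,0,0],[6,0,0,0],[0,0,0,0],[0,0,0,0]]
  ]
}}

```text
t: 24.5
tcp_pos: [0.5656, -0.2933, 0.1197]
tool_rot: [0.498, 0.502, -0.498, 0.501]
force: [-0.3, 0.4, -3.8]
finger_gap: 0.464
```

```bash
python3 - <<'E'
from h import *
P=[]
for i in range(4): s=status.sense();P.append(s["tcp_pos"]);c=cam("wrist",s);im=snapshot("wrist")
print(np.round(P,4),np.mean(P,0).round(4))
g=cv2.cvtColor(im,cv2.COLOR_RGB2GRAY).astype(float)
d=np.diff(g[80:180,300:345].mean(1));print([(int(81+i),round(d[i])) for i in np.argsort(-abs(d))[:10]])
print(delta([.5655,-.2918,.112],np.radians(90.5)))
E
```

```text
[[ 0.5656 -0.2933  0.1197]
 [ 0.5658 -0.2936  0.1202]
 [ 0.566  -0.2937  0.1205]
 [ 0.566  -0.2938  0.1207]] [ 0.5658 -0.2936  0.1203]
[(111, 33), (110, 28), (112, 20), (163, 17), (164, 13), (130, -12), (131, -11), (162, 11), (134, 10), (109, 9)]
(array([ 8.8, -0.5, -1.9]), np.float64(-0.001974121881494817))
```

Call:
{"name": "arm_command", "arguments": {
  "series": [
    [[4,0,-1.5,0],[3,0,0,0],[0,0,0,0]]
  ]
}}

```text
t: 25.0
tcp_pos: [0.5653, -0.2917, 0.1127]
tool_rot: [0.498, 0.502, -0.498, 0.501]
force: [-0.4, -0.5, -2.9]
finger_gap: 0.465
```

Call:
{"name": "arm_command", "arguments": {
  "series": [
    [[2,0,0,0],[0,0,0,0]]
  ]
}}

```text
t: 25.2
tcp_pos: [0.5659, -0.2921, 0.1114]
tool_rot: [0.498, 0.502, -0.498, 0.502]
force: [-0.3, 0.0, -2.3]
finger_gap: 0.465
```

```bash
python3 - <<'E'
from h import *
s=status.sense();c=cam("wrist",s);im=snapshot("wrist");print(s["tcp_pos"].round(4),s["force"].round(1))
g=cv2.cvtColor(im,cv2.COLOR_RGB2GRAY).astype(float)
d=np.diff(g[80:180,300:345].mean(1));print([(int(81+i),round(d[i])) for i in np.argsort(-abs(d))[:10]])
# sides: columns of A/B at the end-face rows
for r in(140,148,156):
    d=np.diff(g[r,255:400]);print(r,[(int(256+i),round(d[i])) for i in np.argsort(-abs(d))[:8]])
E
```

```text
[ 0.5659 -0.2921  0.1114] [-0.3  0.  -2.3]
[(111, 37), (112, 28), (110, 23), (163, 18), (132, -15), (164, 14), (113, 10), (162, 10), (136, 10), (165, 8)]
140 [(372, 23), (373, 23), (369, 8), (368, 8), (261, -7), (276, -7), (277, -6), (374, 6)]
148 [(375, 30), (374, 30), (272, -10), (273, -9), (376, 9), (373, 8), (261, -5), (262, -5)]
156 [(386, 12), (384, 12), (387, 11), (385, 10), (383, 9), (379, 8), (262, -6), (261, -6)]
```

Call:
{"name": "arm_command", "arguments": {
  "series": [
    [[1,0,0,0],[0,0,0,0]]
  ]
}}

```text
t: 25.45
tcp_pos: [0.5662, -0.2921, 0.111]
tool_rot: [0.499, 0.501, -0.498, 0.502]
force: [0.1, 1.2, 0.7]
finger_gap: 0.465
```

Call:
{"name": "arm_command", "arguments": {
  "series": [
    [[1,0,0,0],[0,0,0,0]]
  ]
}}

```text
t: 25.65
tcp_pos: [0.5663, -0.2921, 0.111]
tool_rot: [0.498, 0.501, -0.498, 0.502]
force: [-0.9, 2.4, 6.2]
finger_gap: 0.465
```

Call:
{"name": "arm_command", "arguments": {
  "series": [
    [[1,0,0,0],[0,0,0,0]]
  ]
}}

```text
t: 25.85
tcp_pos: [0.5665, -0.2921, 0.1109]
tool_rot: [0.499, 0.501, -0.498, 0.503]
force: [-2.3, 2.7, 10.1]
finger_gap: 0.461
```

Call:
{"name": "arm_command", "arguments": {
  "series": [
    [[-2,0,0,0],[0,0,0,0]]
  ]
}}

```text
t: 26.05
tcp_pos: [0.5662, -0.2921, 0.111]
tool_rot: [0.499, 0.501, -0.498, 0.502]
force: [-1.3, 1.7, 4.2]
finger_gap: 0.465
```

Call:
{"name": "arm_command", "arguments": {
  "series": [
    [[0,0,0,0],[0,0,0,0],[0,0,0,0],[-10,0,0,0],[-40,0,0,0],[-45,0,0,0],[-45,0,0,0],[-40,0,0,0],[0,0,0,0],[0,0,0,0]]
  ],
  "jaw": 75
}}

```text
t: 27.05
tcp_pos: [0.566, -0.2923, 0.2923]
tool_rot: [0.498, 0.5, -0.498, 0.503]
force: [0.5, -0.2, -0.6]
finger_gap: 0.749
```

```bash
python3 - <<'E'
from h import *
for i in range(3): snapshot("wrist")
s=status.sense();c=cam("wrist",s);im=snapshot("wrist");cv2.imwrite("pics/w15.png",im[:,:,::-1]);print(s["tcp_pos"].round(4))
np.save("w15.npy",np.r_[s["tcp_pos"],s["tool_rot"]])
g=cv2.cvtColor(im,cv2.COLOR_RGB2GRAY).astype(float)
d=np.diff(g[70:290,305:345].mean(1));print("rows",[(int(71+i),round(d[i])) for i in np.argsort(-abs(d))[:12]])
for r in(125,130,140,150,180,200,220,240):
    d=np.diff(g[r,250:400]);print(r,[(int(251+i),round(d[i])) for i in np.argsort(-abs(d))[:8]])
# predicted pixels for a perfect stack
B=np.array([.5653,-.2919,.076]);X=np.array([1,0,0])
L=[("A topthin L",(.054-.0036-.0024,.02,.064)),("A topthin R",(.048,-.02,.064)),("A topthick L",(-.0604,.02,.064)),("A topthick R",(-.0604,-.02,.064)),("B thicktop L",(.055,.02,.04)),("B thicktop R",(.055,-.02,.04)),("B thickbot",(.055,0,0))]
for n,o in L: print(n,proj(c,B+np.array(o)).round(1))
t=snapshot("top");cv2.imwrite("pics/t15.png",t[:,:,::-1]);t=snapshot("side");cv2.imwrite("pics/s15.png",t[:,:,::-1])
E
```

```text
[ 0.5648 -0.2914  0.2887]
rows [(247, -75), (246, -52), (104, 45), (105, 36), (124, 28), (103, 22), (248, -21), (123, 21), (114, -17), (106, 12), (125, 10), (113, -10)]
125 [(267, 64), (378, -56), (379, -54), (268, 42), (289, -33), (266, 31), (290, -24), (301, 18)]
130 [(378, -63), (379, -52), (267, 47), (268, 41), (360, 19), (349, -19), (266, 16), (359, 15)]
140 [(378, -62), (268, 38), (379, -33), (350, -32), (377, -32), (267, 30), (300, 26), (301, 23)]
150 [(377, -51), (301, 46), (378, -45), (350, -44), (349, -35), (268, 29), (300, 27), (269, 26)]
180 [(376, -66), (377, -60), (269, 58), (270, 55), (271, 16), (268, 16), (296, -12), (302, 11)]
200 [(375, -59), (271, 53), (270, 53), (376, -47), (269, 16), (374, -14), (272, 11), (348, -9)]
220 [(302, 79), (349, -66), (348, -61), (303, 33), (301, 28), (350, -10), (347, -4), (300, 4)]
240 [(348, -66), (302, 64), (347, -54), (303, 53), (349, -21), (301, 19), (304, 8), (346, -7)]
A topthin L [300.4 127.3]
A topthin R [349.7 127.7]
A topthick L [301.7 250.4]
A topthick R [346.3 250.8]
B thicktop L [302.  116.9]
B thicktop R [348.  117.2]
B thickbot [324.9 114.8]
```

```bash
python3 - <<'E'
from h import *
v=np.load("w15.npy");c=cam("wrist",{"tcp_pos":v[:3],"tool_rot":v[3:]})
g=cv2.cvtColor(cv2.imread("pics/w15.png"),cv2.COLOR_BGR2GRAY).astype(float)
print("col profile rows108-128",g[108:129,310:340].mean(1).round())
print(" left cols 303-308",g[108:129,303:309].mean(1).round())
print(" right cols 341-346",g[108:129,341:347].mean(1).round())
for a,b in((274,294),(355,373)):
    d=np.diff(g[130:230,a:b].mean(1));print("pile rows",[(int(131+i),round(d[i])) for i in np.argsort(-abs(d))[:7]])
    d=np.diff(g[95:115,a:b].mean(1));print("board",[(int(96+i),round(d[i])) for i in np.argsort(-abs(d))[:3]])
for n,P in(("pile back",(.5847,-.29,.076)),("pile front",(.5447,-.29,.076)),("board back",(.6299,-.29,.012)),("board front",(.4999,-.29,.012))): print(n,proj(c,P).round(1))
E
```

```text
col profile rows108-128 [194. 194. 194. 194. 191. 181. 166. 162. 161. 159. 158. 159. 160. 160.
 166. 187. 216. 226. 228. 227. 227.]
 left cols 303-308 [182. 182. 182. 183. 180. 174. 166. 164. 161. 159. 157. 158. 158. 158.
 164. 186. 216. 226. 229. 228. 228.]
 right cols 341-346 [230. 229. 230. 229. 228. 220. 200. 186. 178. 171. 165. 161. 161. 162.
 167. 187. 214. 224. 226. 226. 226.]
pile rows [(212, -60), (151, 52), (152, 36), (213, -35), (211, -27), (144, -16), (145, -10)]
board [(104, 61), (105, 45), (103, 30)]
pile rows [(212, -58), (151, 52), (213, -34), (152, 32), (211, -26), (144, -13), (145, -10)]
board [(104, 58), (105, 46), (103, 26)]
pile back [322.7 151.2]
pile front [322.4 189.7]
board back [323.2 103.5]
board front [322.4 211.5]
```

The pile and board sit where they were, within 1 px. To check that the ends are flush I'm taking a lower view of the +x end faces.

Call:
{"name": "arm_command", "arguments": {
  "series": [
    [[0,40,0,0],[10,45,0,0],[25,40,0,0],[25,10,0,0],[10,0,0,0],[0,0,0,0],[0,0,0,0]]
  ]
}}

```text
t: 28.05
tcp_pos: [0.7001, -0.2915, 0.2209]
tool_rot: [0.498, 0.502, -0.499, 0.502]
force: [-0.1, -0.1, 0.6]
finger_gap: 0.749
```

```bash
python3 - <<'E'
from h import *
for i in range(3): snapshot("wrist")
P=[];I=[]
for i in range(3): s=status.sense();P.append(s);I.append(snapshot("wrist").astype(float))
c=cam("wrist",s);im=np.mean(I,0);cv2.imwrite("pics/w16.png",im[:,:,::-1]);print(s["tcp_pos"].round(4))
g=cv2.cvtColor(im.astype(np.uint8),cv2.COLOR_RGB2GRAY).astype(float)
for n,p in(("B bot",(.6203,-.2919,.076)),("B top",(.6203,-.2919,.116)),("A thin bot",(.6197,-.2919,.1159)),("A thin top",(.5653+.051,-.2919,.1395)),("pile back",(.5847,-.25,.076)),("board back",(.6299,-.29,.012)),("A thick top",(.5653-.0602,-.2919,.1395))): print(n,proj(c,p).round(1))
u0=int(proj(c,(.6203,-.2919,.1))[0]);r=[int(proj(c,(.6203,-.2919,.05))[1]),int(proj(c,(.56,-.2919,.14))[1])]
a,b=min(r)-8,min(399,max(r));print(u0,a,b,g[a:b,u0-12:u0+12].mean(1).round().astype(int).tolist())
for rr in range(a,b,6):
    d=np.diff(g[rr,u0-60:u0+60]);print(rr,[(int(u0-59+i),round(d[i])) for i in np.argsort(-abs(d))[:5]])
E
```

```text
[ 0.7008 -0.2917  0.2224]
B bot [322.9 273.5]
B top [323.  297.3]
A thin bot [323.  297.9]
A thin top [323.  319.3]
pile back [277.9 307.7]
board back [321.2 237.1]
A thick top [322.1 436.3]
322 252 382 [132, 132, 132, 132, 132, 132, 132, 132, 132, 129, 124, 121, 120, 120, 120, 120, 120, 120, 120, 120, 119, 115, 112, 111, 112, 112, 112, 112, 112, 113, 113, 114, 119, 123, 120, 117, 117, 117, 118, 118, 118, 118, 118, 118, 119, 120, 119, 118, 117, 117, 117, 118, 118, 118, 118, 118, 118, 118, 118, 119, 119, 119, 119, 119, 125, 144, 176, 210, 226, 230, 230, 230, 230, 230, 230, 230, 230, 230, 230, 230, 230, 230, 230, 230, 230, 230, 230, 230, 230, 230, 230, 230, 230, 230, 230, 230, 230, 230, 230, 230, 230, 230, 230, 230, 230, 230, 230, 230, 230, 230, 230, 230, 231, 232, 233, 234, 236, 232, 207, 153, 88, 50, 42, 42, 41, 40, 40, 40, 40, 40]
252 [(380, -58), (381, -47), (285, -31), (330, 31), (379, -27)]
258 [(380, -55), (379, -36), (285, -34), (381, -34), (330, 30)]
264 [(379, -51), (380, -47), (362, 23), (378, -21), (361, 20)]
270 [(379, -50), (380, -43), (263, 27), (378, -25), (366, 16)]
27
[... 536 characters left out ...]
(379, -49), (377, -33)]
330 [(378, -61), (264, 60), (265, 60), (377, -53), (379, -30)]
336 [(377, -64), (265, 61), (378, -56), (264, 48), (266, 35)]
342 [(377, -58), (265, 56), (266, 55), (378, -43), (376, -37)]
348 [(349, -65), (297, 58), (350, -56), (296, 52), (348, -27)]
354 [(349, -66), (297, 57), (350, -56), (296, 47), (298, 31)]
360 [(297, 67), (349, -66), (350, -54), (296, 44), (298, 42)]
366 [(297, 62), (298, 59), (349, -57), (348, -41), (350, -41)]
372 [(326, -22), (327, -22), (319, 19), (320, 17), (328, -16)]
378 [(284, -2), (297, 2), (323, -2), (367, -2), (377, 2)][ WARN:0@3.700] global loadsave.cpp:1063 imwrite_ Unsupported depth image for selected encoder is fallbacked to CV_8U.
```

```bash
python3 - <<'E'
from h import *
a=cv2.imread("pics/top0.png").astype(int)
b=snapshot("top")[:,:,::-1].astype(int);c=cam("top")
w=lambda im,x0,x1,y0,y1:im[y0:y1,x0:x1]
def cen(im,f,box):
    x0,x1,y0,y1=box;h=cv2.cvtColor(im[y0:y1,x0:x1].astype(np.uint8),cv2.COLOR_BGR2HSV);m=f(h);p=np.argwhere(m).mean(0)[::-1]+[x0,y0];return p.round(1),int(m.sum())
yl=lambda h:(abs(h[...,0].astype(int)-27)<7)&(h[...,1]>150)
p,n=cen(b,yl,(280,335,165,215));print("lid",p,n,onplane(c,*p,.018).round(4))
gr=lambda h:(abs(h[...,0].astype(int)-62)<15)&(h[...,1]>120)
for bx in((390,435,120,175),(370,425,225,275)): print("green",cen(a,gr,bx),cen(b,gr,bx))
for n,(x0,x1,y0,y1) in dict(round=(214,242,184,210),dish=(296,328,222,254),cup=(440,470,228,258)).items():
    A=cv2.cvtColor(w(a,x0,x1,y0,y1).astype(np.uint8),6);B=cv2.cvtColor(w(b,x0-8,x1+8,y0-8,y1+8).astype(np.uint8),6)
    r=cv2.matchTemplate(B,A,cv2.TM_CCOEFF_NORMED);_,mx,_,l=cv2.minMaxLoc(r);print(n,"shift px",l[0]-8,l[1]-8,round(mx,2))
s=status.sense();print(s["t"],s["force"].round(1))
E
```

```text
lid [306.8 183.2] 96 [ 0.6225 -0.0156  0.018 ]
green (array([412.2, 148.2]), 556) (array([nan, nan]), 0)
green (array([397.6, 249.3]), 535) (array([nan, nan]), 0)
round shift px 0 0 0.75
dish shift px 8 7 0.51
cup shift px 0 0 0.96
28.4 [ 0.4 -0.7  0. ]<stdin>:6: RuntimeWarning: Mean of empty slice.
  ret = um.true_divide(
```

The arm hides part of the top view, so I'm backing it off for a clean final check.

Call:
{"name": "arm_command", "arguments": {
  "series": [
    [[-40,0,0,0],[-40,0,20,0],[0,0,45,0],[0,0,45,0],[0,-25,40,0],[0,-40,28,0],[0,-40,28,0],[0,-40,28,0],[0,-40,28,0],[0,-40,10,0]]
  ]
}}

```text
t: 29.4
tcp_pos: [0.4751, -0.5675, 0.3004]
tool_rot: [0.498, 0.501, -0.499, 0.502]
force: [0.5, -1.2, -0.0]
finger_gap: 0.755
```

Call:
{"name": "arm_command", "arguments": {
  "series": [
    [[0,-40,0,0],[0,-40,0,0],[0,-40,0,0],[0,-20,0,0],[0,0,0,0]]
  ]
}}

```text
t: 29.9
tcp_pos: [0.3351, -0.566, 0.3011]
tool_rot: [0.499, 0.501, -0.499, 0.501]
force: [0.9, -0.2, 0.5]
finger_gap: 0.753
```

```bash
python3 - <<'E'
from h import *
a=cv2.imread("pics/top0.png").astype(int)
b=snapshot("top")[:,:,::-1].astype(int);c=cam("top");cv2.imwrite("pics/t17.png",b.astype(np.uint8))
def cen(im,f,box):
    x0,x1,y0,y1=box;h=cv2.cvtColor(im[y0:y1,x0:x1].astype(np.uint8),cv2.COLOR_BGR2HSV);m=f(h);p=np.argwhere(m).mean(0)[::-1]+[x0,y0] if m.any() else 0;return np.round(p,1),int(m.sum())
yl=lambda h:(abs(h[...,0].astype(int)-27)<7)&(h[...,1]>150)
p,n=cen(b,yl,(280,335,165,215));print("lid",p,n,onplane(c,*p,.018).round(4))
gr=lambda h:(abs(h[...,0].astype(int)-62)<15)&(h[...,1]>120)
for bx in((390,435,120,175),(370,425,225,275)): print("green",cen(a,gr,bx),cen(b,gr,bx))
E=lambda im:cv2.Canny(cv2.cvtColor(im.astype(np.uint8),6),60,150).astype(np.float32)
for n,(x0,x1,y0,y1) in dict(round=(214,242,184,210),dish=(296,328,222,254),cup=(440,470,228,258),board=(370,420,176,224)).items():
    for k,F in(("gray",lambda i:cv2.cvtColor(i.astype(np.uint8),6).astype(np.float32)),("edge",lambda i:cv2.GaussianBlur(E(i),(3,3),0))):
        r=cv2.matchTemplate(F(b)[y0-8:y1+8,x0-8:x1+8],F(a)[y0:y1,x0:x1],cv2.TM_CCOEFF_NORMED);_,mx,_,l=cv2.minMaxLoc(r);print(n,k,l[0]-8,l[1]-8,round(mx,2))
s0=cv2.imread("pics/side0.png").astype(int);s1=snapshot("side")[:,:,::-1].astype(int)
d=lambda x0,x1,y0,y1:np.abs(s0-s1)[y0:y1,x0:x1].mean().round(1)
print("side diff dish",d(248,290,200,228),"cup",d(262,306,342,395),"board front",d(305,390,285,316))
print(status.sense()["tcp_pos"],status.sense()["t"])
E
```

```text
lid [304.3 187.4] 266 [ 0.6092 -0.0074  0.018 ]
green (array([412.2, 148.2]), 556) (array([412.2, 148.2]), 553)
green (array([397.6, 249.3]), 535) (array([397.7, 249.3]), 533)
round gray 0 0 1.0
round edge 0 0 0.99
dish gray 0 0 1.0
dish edge 0 0 0.99
cup gray 0 0 0.95
cup edge 0 0 0.86
board gray 0 0 0.78
board edge 0 0 0.55
side diff dish 3.5 cup 12.9 board front 17.5
[ 0.33821241 -0.56586561  0.30085086] 30.0
```

All the bystanders are unmoved and the lid is on the mat centre. The stack was checked too, so I'm handing in.

```bash
python3 -c "
from station import ticket
print(ticket.sign_off())"
```

```text
the job is handed in; nothing more can be done
None
```

The job is done and handed in at about 30 s of the 66 s allowed. I moved the lid to the mat, laid weight_b across the pile, then laid weight_a on it end for end, thick end over thin end. Both weights were first levelled against bare bench, because the tool can only point straight down and they came out of the rack tilted.

**Last checks:**
- **Lid:** the final top view puts it within about 3 mm of the mat centre. An earlier picture showed it flat.
- **Weight_b:** it sits within about 1.5 mm of the pile centre.
- **Weight_a:** at the +x (thin) end it is flush with weight_b to about 1 mm, and the sides agree to about 1 mm.
- **Rest of the scene:** the pile and board edges stayed within 1 px. In the top view the round weight, dish, cup and both green blocks showed no shift.

**What disagreed or was not seen:**
- The weights measured about 3 mm short of 110 mm in the wrist views (calibration or rounded edges).
- The far thick-end edge of weight_a read about 3 mm off prediction, and that end cannot be seen from above.
- The board's match in the final top view was weak (0.78 and 0.55), as expected with the new weights covering it. The side view differed most around the board and cup (mean grey difference 17.5 and 12.9). I put that down to the arm's shadow and did not check further.
- I did not measure directly whether the top is level.

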